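# Index the brazing turntable to the tagged hole

### The job

Turn the brazing turntable round to the hole marked with the yellow tag: pull the red spring plunger up out of its hole, swing the stage by it, and let the plunger drop fully home in the tagged hole so the stage is locked. Never force the turntable sideways against the pin, keep the iron bowl where it stands on the brick, and leave the other things on the bench alone.

Things in the scene. Friction and masses are not known exactly. Their poses are not given: they have to be found in the camera images.
- axis (a point): A point on the turntable's vertical turning axis, 28 mm above the bench, at the centre of the fixed round green base (324 mm across, 28 mm high, bolted down). On it turns the steel stage, a disc 184 mm across carrying a fixed firebrick, 110 x 110 mm, top 82 mm above the bench. It turns stiffly (about 2 N at the knob, 5 N with the pin riding on a plate), stays where left, and can swing 82 degrees to either side of its start.
- knob_top (a point): Centre of the top face of the red plunger knob: an upright plastic cylinder 26 mm across and 40 mm tall, its top 118 mm above the bench when seated. It slides straight up and down on the end of the stage's flat arm (26 mm wide, top 62 mm above the bench; between arm and knob a brass barrel 18 mm across), 120 mm from the axis, and goes round with the stage. Right below it its steel pin, 6 mm across with a round nose, reaches into the hole plates on the base.
- plunger (a joint): Lift of the plunger in m: 0 fully home with the pin locked 10 mm deep in a hole, about 0.0095 when the pin's nose rests on top of a hole plate, 0.015 at the top stop. A spring and its own weight push it down with 6 to 7 N when home and about 11 N when fully up, with a soft drag of 30 N per m/s. The pin slides on the plates under the spring and drops by itself into a hole it comes over. The hole stops the stage dead until the lift exceeds about 0.010.
- stage: The turning stage with its firebrick, arm and plunger. Origin on the axis at bench height, z up; its -x axis points from the axis to the knob. Below its path, dark pads between the light plates stand 1 mm higher than the plates. They begin 20 mm to either side of each tag's line to the axis, so a pin riding on a plate is also stopped there, not home: lift about 0.0095.
- base: Fixed green base. Origin on the axis at bench height, z up; -x points to the hole the plunger starts in. Five holes, 8 mm wide, on a circle of 120 mm radius, in light metal plates with tops 40 mm above the bench: the start hole and others about 36 and 72 degrees to either side. The plates were set by hand: each other hole lies 5 to 12 mm to one side or the other of that.
- tag0: The yellow tag, an upright plastic disc 20 mm across and 10 mm high, fixed on the base rim 148 mm from the axis, 36 or 72 degrees to one or the other side of the start hole. It marks the hole just inward of it, which lies 5 to 12 mm to one side or the other of the line from tag to axis. Origin: centre of its underside. Three dark grey tags of the same shape stand by the other holes.
- bowl: Small rusty iron bowl, 92 mm across, 26 mm high, 0.25 kg, loose on the stage's firebrick. Origin: centre of its underside.
- brick_top (a point): Centre of the firebrick's top face on the stage, on the turning axis, 82 mm above the bench.
- brick_a: Loose sooty firebrick, 114 x 230 x 64 mm, at the left. Origin: centre of its underside.
- brick_b: Loose light firebrick, 114 x 230 x 64 mm, at the right. Origin: centre of its underside.
- dish_b: Dark iron dish, 124 mm across, 30 mm high, at the back left. Origin: centre of its underside.
- dish_c: Rusty iron bowl, 92 mm across, 26 mm high, at the back right. Origin: centre of its underside.
- bell: Small brass bell, 60 mm across and 64 mm high, at the front left. Origin: centre of its underside.
- brush: Brush with a green handle lying at the front right. Origin: underside, near its middle.
Mind the look-alikes: they are no part of the job. Leave any green or pink look-alike of the bowl alone.

How it is judged:
By the outcome, as a careful person would: the job done as asked, in the order asked, and still so for the second after the job is handed in, with the robot touching nothing.
It also fails if it takes over 45 s, if anything falls off the work surface, if the arm or the gripper's body presses on something with over 40 N, if the wrist force passes 120 N, or if a joint passes its speed limit or range.

### The arm

A 7-joint arm with a two-finger parallel gripper is mounted at the origin on the work surface. World frame = base frame: x ahead of the robot, y to its left, z up, the work surface at z = 0. Lengths are in m, angles in rad, forces in N, time in s.
With the tool pointing down it reaches from about 0.4 to 0.85 m from the base axis. Payload 10.4 kg.
Tool frame: the origin (TCP) lies midway between the tips of the shut fingers; the grasp point (between the pads) lies 19 mm behind it; z points along the fingers, y is the line along which they close (so a half turn about z gives the same grasp; the last joint's range is limited). The gripper opens to 85 mm and grips with 20 to 120 N. Pads are 22 mm wide; open, the fingers measure 114 mm over their backs; the gripper's body (76 mm by 85 mm) begins 54 mm behind the grasp point. The pads swing forward as they close: fully open they stand 13 mm farther back than shut.
Start: joints at [1.158, 0.332, -0.065, 1.46, 0.022, 1.35, -0.088], TCP at [0.238, -0.578, 0.231] pointing down, gripper open.
Joint ranges: [-2.6, 2.6], [-0.5, 2.12], [-1.47, 1.34], [0.16, 2.42], [-1.27, 4.41], [0.06, 2.06], [-2.6, 2.6]. Speed limits (rad/s): [2.22, 2.22, 2.79, 2.79, 3.14, 3.14, 3.14].

### API

Orientations are given as a unit quaternion [x, y, z, w].
In Python, from workcell import get_obs, camera, camera_params, hand_in gives the robot as it stands.
- The arm moves only by the tool carry_out, never from a script. Its argument "commands" is a list that holds one entry, the list of rows, each a list of 6 numbers: the shift along the tool's x, y, z in units of 40 mm (1.0 is 40 mm), then the turn, a rotation vector about the tool's x, y, z in units of 6 degrees (1.0 is 6 degrees). In form: [[[x, y, z, ax, ay, az], ...]]. A call has 1 to 20 rows; each row shifts and turns the commanded pose from where the row before left it, along the tool's axes as they then stand; what a row does not reach is not made up. A row lasts 1/12 s, in which the tool goes at most 41.7 mm and 7.16 degrees, less where a joint would pass 70% of its speed; a pose out of reach is approached as far as the arm can. A call is refused whole if a number of a shift passes 1 or a number of a turn 1, either way. A call with a gripper value outside its range is refused whole. "hand" is the closure, from -1 (fully open) to 1 (shut), set as the call begins (left out, the last holds). The fingers move at their own pace and stop on an object; "force" is the grip in N (left out, the last holds). Time passes only in rows, so rows that do not move let the fingers close. It gives the time, the measured TCP pose, the force, the opening and the grip force at its end, in the units of the state.
- get_obs(): the state, without advancing time (a new reading comes with each control period).
- camera(name): name is "scene" or "top"; returns the picture (480x640x3 uint8, red, green, blue); there is no depth.
- camera_params(name): a dict with "mtx" (3x3 intrinsics, pixels), "R" (3x3) and "t" (3): a world point X has camera coordinates R X + t. Camera axes: x right, y down, z forward; pixel columns grow to the right and rows downward; lengths in m; the calibration is good to about 2 mm. A picture is of the moment at which its call begins. camera_params takes no time and is no camera call.
- hand_in(): hands the job in; it is judged then, once.
The state is a dict: "clock": time; "joint_pos": joint angles; "joint_velocities": joint speeds; "tau": joint torques, N m; "position": TCP position; "ee_rot": TCP orientation; "ft_force": force on the tool from outside, world axes, zero at the start; "torque": the same for the moment, N m; "grip_width": opening from 0.0 (shut) to 1.0 (fully open); "grasp_force": force on a finger pad.
Only numpy, scipy, OpenCV 4.12 (cv2) and the standard library are available. Lean on these libraries where they do the work, as an engineer would, in place of code of your own. Each camera call takes 0.05 s, during which the arm holds its last target. There are 200 camera calls.

## Working session

There is one attempt and no reset: what is moved stays moved. The work goes in short steps, Python scripts to look and compute and a tool call to move; the robot and the scene stay as the last step left them, time stands still between calls to the robot, and variables do not carry over. Pictures are saved under pics/ and viewed, at most 10 in all, crops included, and the job is handed in when it is done.

Besides the shell and the picture viewer there is one more tool, called after ">>>" as name([rows], argument=value, ...), one row to a line, values as JSON. carry_out: Moves the arm, as the interface text tells. Its arguments: {"type":"object","properties":{"commands":{"type":"array"},"hand":{"type":"number"},"force":{"type":"number"}},"required":["commands"]}

```bash
mkdir -p pics; python3 - <<'E'
from workcell import *
import cv2,numpy as np
for n in("scene","top"):
    cv2.imwrite(f"pics/{n}0.png",camera(n)[:,:,::-1]); p=camera_params(n); print(n,np.round(p["mtx"],1).tolist(),np.round(p["R"],3).tolist(),np.round(p["t"],3).tolist())
o=get_obs();print(o)
E
```

```text
scene [[539.8, 0.0, 325.9], [0.0, 539.8, 236.0], [0.0, 0.0, 1.0]] [[0.848, 0.53, -0.007], [0.31, -0.506, -0.805], [-0.43, 0.681, -0.593]] [-0.373, -0.108, 1.577]
top [[505.2, 0.0, 319.5], [0.0, 505.2, 238.0], [0.0, 0.0, 1.0]] [[-0.025, -1.0, -0.002], [-0.991, 0.026, -0.132], [0.132, -0.001, -0.991]] [-0.049, 0.492, 1.226]
{'clock': 0.1, 'joint_pos': array([ 1.15840364,  0.33279035, -0.06469966,  1.46081415,  0.02159395,
        1.34994382, -0.08852617]), 'joint_velocities': array([-6.57995268e-04, -5.64226875e-04, -1.26147716e-03, -2.28525447e-03,
        1.90231444e-03,  1.25563819e-03, -1.90892666e-05]), 'tau': array([ 2.46428543e-03, -6.26745629e+01,  4.98141989e-02, -3.92430818e+01,
        1.63137750e-02,  7.01563025e-03,  3.09094446e-05]), 'position': array([ 0.23737058, -0.57781122,  0.23062757]), 'ee_rot': array([ 9.81068476e-01,  1.93660138e-01, -1.47430201e-04, -6.12773616e-04]), 'ft_force': array([-0.0099944 ,  0.14186046, -0.24259729]), 'torque': array([-0.0249904 , -0.0169574 ,  0.04142518]), 'grasp_force': 0.0, 'grip_width': 1.0016374530828567}
```

View pics/scene0.png

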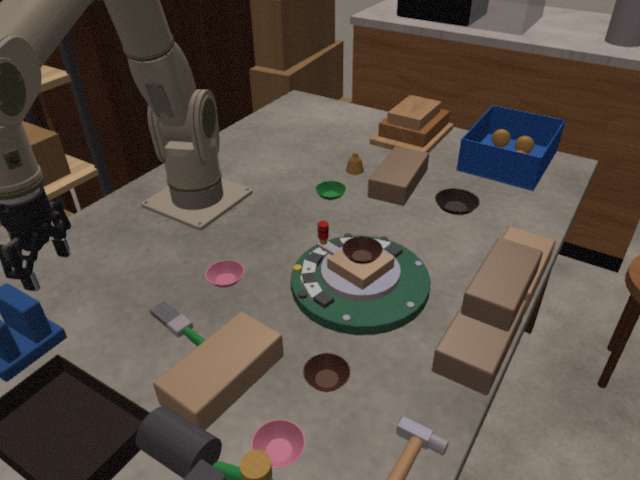

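View pics/top0.png

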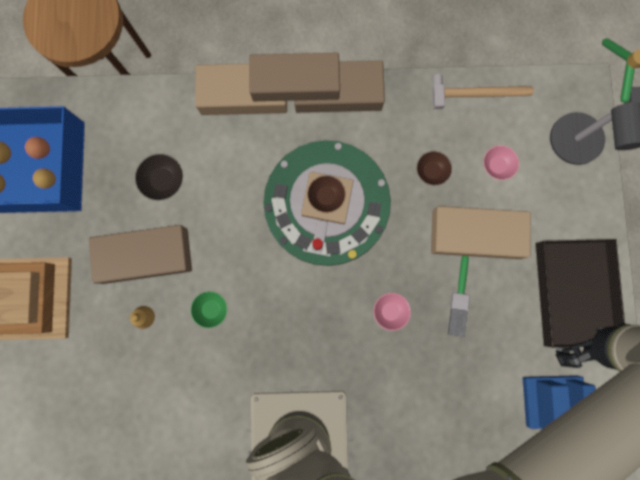

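The top view shows the red knob at about (318,244) and the yellow tag at about (352,254), with the base centred near (327,203). In the scene view the knob is at (323,230) and the yellow tag at (297,268). I'll check both in an enlarged crop.

```bash
python3 - <<'E'
import cv2,numpy as np
a=cv2.imread("pics/top0.png")[170:270,260:395]; b=cv2.imread("pics/scene0.png")[215:315,280:415]
f=lambda i:cv2.resize(i,None,fx=5.9,fy=5.9,interpolation=cv2.INTER_CUBIC)[:, :796]
cv2.imwrite("pics/ct.png",f(a));cv2.imwrite("pics/cs.png",f(b))
E
```

```text
(no output)
```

View pics/ct.png

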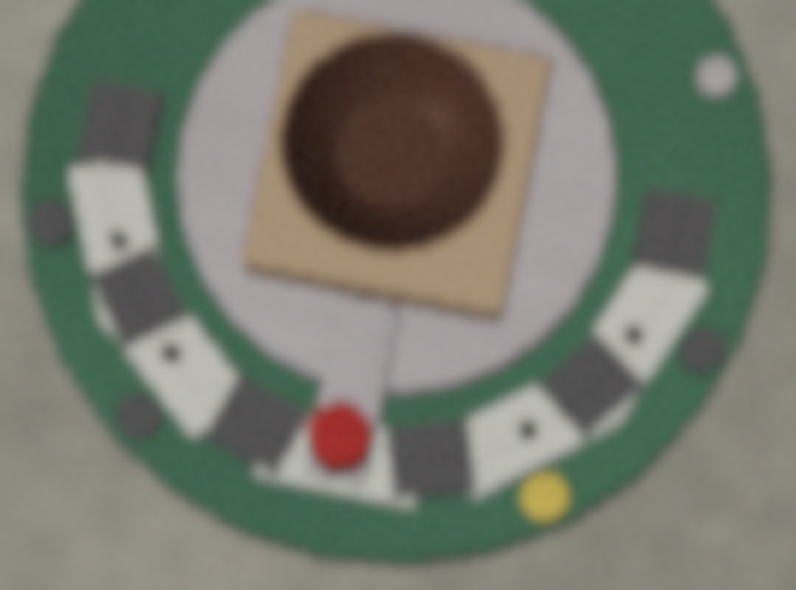

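View pics/cs.png

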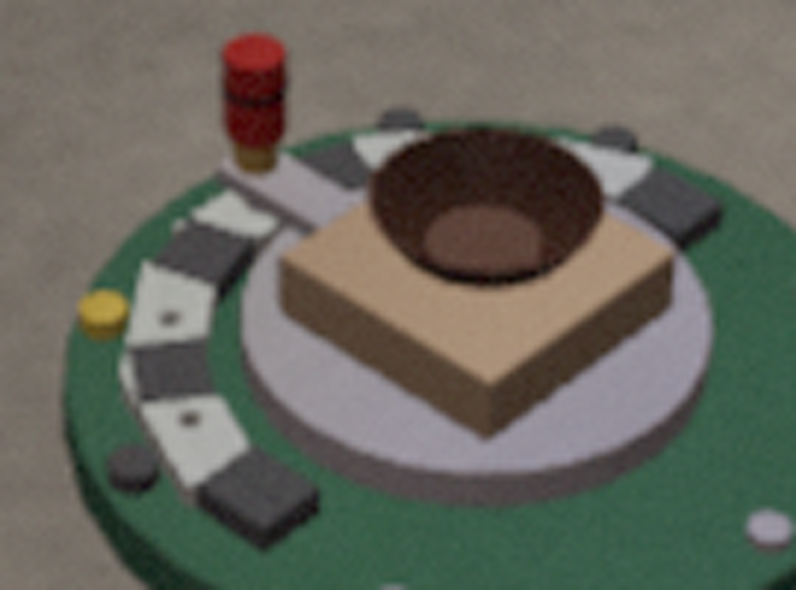

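The crops show the knob top at (341,432) in the top crop and (254,50) in the scene crop. The yellow tag is at (545,496) and (104,303). The tagged hole just inward of it is at (528,430) and (170,318). It is the only yellow tag, so there's no ambiguity with the dark grey ones.

```bash
cat > h.py <<'E'
from workcell import *
import cv2,numpy as np
P={n:camera_params(n) for n in("scene","top")}
M=lambda n:P[n]["mtx"]@np.c_[P[n]["R"],P[n]["t"]]
off={"top":(260,170),"scene":(280,215)}
px=lambda n,c:(np.array(c,float)+.5)/5.9-.5+off[n]
def tri(ct,cs):
    X=cv2.triangulatePoints(M("top"),M("scene"),px("top",ct),px("scene",cs)).ravel(); return X[:3]/X[3]
def atz(n,p,z):
    p_=P[n];d=p_["R"].T@np.linalg.solve(p_["mtx"],[*p,1]);c=-p_["R"].T@p_["t"];return c+d*(z-c[2])/d[2]
E
python3 - <<'E'
from h import *
from scipy.optimize import least_squares
np.set_printoptions(precision=4,suppress=True)
print("knob tri",tri((341,432),(254,50)),"tag",tri((545,496),(104,301)),"hole",tri((528,430),(170,318)))
T=lambda c,z:atz("top",px("top",c),z)
S=lambda c,z:atz("scene",px("scene",c),z)
k=T((341,432),.118);tag=T((545,496),.038);h=[T(c,.040) for c in((118,240),(171,353),(528,430),(634,334))]
print("top z: knob",k,"tag",tag,"hole",h[2]); print("scene",S((254,50),.118),S((104,301),.038),S((170,318),.04))
pts=np.array([k]+h)[:,:2]
tags=np.array([T(c,.038) for c in((48,222),(139,417),(545,496),(702,351))])[:,:2]
f=lambda c:np.r_[np.hypot(*(pts-c).T)-.12,np.hypot(*(tags-c).T)-.148]
r=least_squares(f,[k[0]+.12,k[1]]);c=r.x;print("axis",c,r.fun)
ang=lambda p:np.degrees(np.arctan2(p[1]-c[1],p[0]-c[0]))%360
for p in list(pts)+list(tags):print(round(ang(p)-ang(pts[0]),2),end=" ")
print(ang(pts[0]))
E
```

```text
knob tri [ 0.4679 -0.0568  0.1198] tag [ 0.4489 -0.1407  0.0413] hole [ 0.4767 -0.1347  0.0405]
top z: knob [ 0.4683 -0.0567  0.118 ] tag [ 0.449  -0.1411  0.038 ] hole [ 0.4767 -0.1348  0.04  ]
scene [ 0.4664 -0.0549  0.118 ] [ 0.4468 -0.1372  0.038 ] [ 0.4764 -0.1343  0.04  ]
axis [ 0.5849 -0.0822] [-0.0006  0.0002  0.0002  0.0003  0.0001  0.0004 -0.0002  0.0001  0.0002]
0.0 -66.71 -41.03 38.25 67.46 -72.28 -36.02 35.76 71.34 167.66280351745675
```

>>> carry_out([
  [[0.514, -0.494, 0, 0, 0, 0], [0.514, -0.494, 0, 0, 0, 0], [0.514, -0.494, 0, 0, 0, 0], [0.514, -0.494, 0, 0, 0, 0], [0.514, -0.494, 0, 0, 0, 0], [0.514, -0.494, 0, 0, 0, 0], [0.514, -0.494, 0, 0, 0, 0], [0.514, -0.494, 0, 0, 0, 0], [0.514, -0.494, 0, 0, 0, 0], [0.514, -0.494, 0, 0, 0, 0], [0.514, -0.494, 0, 0, 0, 0], [0.514, -0.494, 0, 0, 0, 0], [0.514, -0.494, 0, 0, 0, 0], [0.514, -0.494, 0, 0, 0, 0], [0.514, -0.494, 0, 0, 0, 0], [0.514, -0.494, 0, 0, 0, 0], [0.514, -0.494, 0, 0, 0, 0], [0.514, -0.494, 0, 0, 0, 0], [0.514, -0.494, 0, 0, 0, 0], [0.514, -0.494, 0, 0, 0, 0]],
], hand=-0.2, force=30)

```text
clock: 1.77
position: [0.4678, -0.055, 0.2312]
ee_rot: [0.981, 0.194, -0.0, 0.0]
ft_force: [0.7, -0.5, -1.2]
grip_width: 0.604
grasp_force: 0.0
```

>>> carry_out([
  [[0, 0, 0, 0, 0, -0.92], [0, 0, 0, 0, 0, -0.92], [0, 0, 0, 0, 0, -0.92], [0, 0, 0, 0, 0, -0.92], [0, 0, 0, 0, 0, -0.92], [0, 0, 0, 0, 0, -0.92], [0, 0, 0, 0, 0, -0.92], [0, 0, 0, 0, 0, -0.92], [0, 0, 0, 0, 0, -0.92], [0, 0, 0, 0, 0, -0.92], [0, 0, 0, 0, 0, 0], [0, 0, 0, 0, 0, 0], [0, 0, 0, 0, 0, 0]],
])

```text
clock: 2.85
position: [0.4676, -0.0563, 0.2312]
ee_rot: [0.781, 0.625, -0.0, -0.0]
ft_force: [-0.9, -0.6, -0.4]
grip_width: 0.604
grasp_force: 0.0
```

>>> carry_out([
  [[0, 0, 0.4, 0, 0, 0], [0, 0, 0.5, 0, 0, 0], [0, 0, 0.5, 0, 0, 0], [0, 0, 0.5, 0, 0, 0], [0, 0, 0.2, 0, 0, 0], [0, 0, 0, 0, 0, 0], [0, 0, 0, 0, 0, 0]],
])

```text
clock: 3.43
position: [0.4678, -0.0563, 0.1477]
ee_rot: [0.78, 0.626, 0.0, -0.0]
ft_force: [-0.6, 0.3, 0.5]
grip_width: 0.601
grasp_force: 0.0
```

```bash
python3 - <<'E'
from h import *
f=lambda n,x,y:cv2.resize(camera(n)[y:y+100,x:x+66,::-1],None,fx=6,fy=6,interpolation=cv2.INTER_CUBIC)
cv2.imwrite("pics/near1.png",np.hstack([f("scene",290,170),f("top",285,190)]))
E
```

```text
(no output)
```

View pics/near1.png

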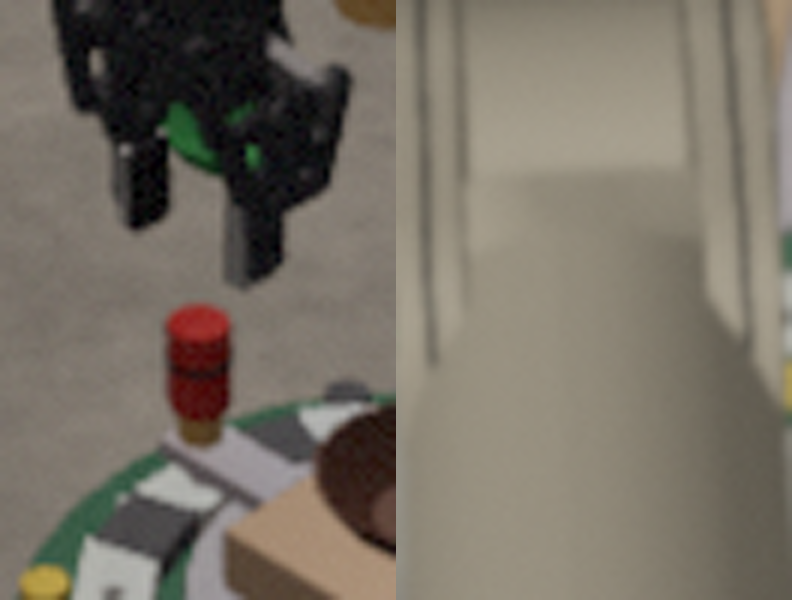

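The fingers straddle the knob: their midpoint is at about (197,245) in the crop, directly above the knob top at (199,322). I'll descend and close.

>>> carry_out([
  [[0, 0, 0.3, 0, 0, 0], [0, 0, 0.3, 0, 0, 0], [0, 0, 0.3, 0, 0, 0], [0, 0, 0.3, 0, 0, 0], [0, 0, 0.3, 0, 0, 0], [0, 0, 0.15, 0, 0, 0], [0, 0, 0, 0, 0, 0], [0, 0, 0, 0, 0, 0]],
])

```text
clock: 4.2
position: [0.4681, -0.0563, 0.082]
ee_rot: [0.78, 0.626, 0.0, 0.0]
ft_force: [0.5, -0.5, -0.3]
grip_width: 0.6
grasp_force: 0.0
```

>>> carry_out([
  [[0, 0, 0, 0, 0, 0], [0, 0, 0, 0, 0, 0], [0, 0, 0, 0, 0, 0], [0, 0, 0, 0, 0, 0], [0, 0, 0, 0, 0, 0], [0, 0, 0, 0, 0, 0], [0, 0, 0, 0, 0, 0], [0, 0, 0, 0, 0, 0], [0, 0, 0, 0, 0, 0], [0, 0, 0, 0, 0, 0]],
], hand=1, force=30)

```text
clock: 5.03
position: [0.4678, -0.0563, 0.0823]
ee_rot: [0.78, 0.626, -0.0, 0.0]
ft_force: [-4.6, 1.1, 7.8]
grip_width: 0.295
grasp_force: 29.1
```

>>> carry_out([
  [[0, 0, 0, 0, 0, 0], [0, 0, -0.05, 0, 0, 0], [0, 0, -0.07, 0, 0, 0], [0, 0, -0.07, 0, 0, 0], [0, 0, -0.07, 0, 0, 0], [0, 0, -0.06, 0, 0, 0], [0, 0, 0, 0, 0, 0], [0, 0, 0, 0, 0, 0], [0, 0, 0, 0, 0, 0]],
], force=50)

```text
clock: 5.78
position: [0.4676, -0.0563, 0.0939]
ee_rot: [0.78, 0.626, -0.0, -0.0]
ft_force: [2.3, -0.3, -10.5]
grip_width: 0.29
grasp_force: 49.7
```

>>> carry_out([
  [[0, 0, -0.025, 0, 0, 0], [0, 0, 0, 0, 0, 0], [-0.0524, 0.0005, 0, 0, 0, -0.1667], [-0.0524, 0.0005, 0, 0, 0, -0.1667], [0, 0, 0, 0, 0, 0]],
])

```text
clock: 6.2
position: [0.4667, -0.0609, 0.095]
ee_rot: [0.768, 0.64, -0.0, -0.0]
ft_force: [2.1, -1.3, -10.4]
grip_width: 0.293
grasp_force: 49.6
```

The stage swung freely, with only 2 N sideways. I'll continue round the arc.

>>> carry_out([
  [[-0.1047, 0.0018, 0, 0, 0, -0.3333], [-0.1047, 0.0018, 0, 0, 0, -0.3333], [-0.1047, 0.0018, 0, 0, 0, -0.3333], [-0.1047, 0.0018, 0, 0, 0, -0.3333], [-0.1047, 0.0018, 0, 0, 0, -0.3333], [-0.1047, 0.0018, 0, 0, 0, -0.3333], [-0.1047, 0.0018, 0, 0, 0, -0.3333], [-0.1047, 0.0018, 0, 0, 0, -0.3333], [-0.1047, 0.0018, 0, 0, 0, -0.3333], [-0.1047, 0.0018, 0, 0, 0, -0.3333], [-0.1047, 0.0018, 0, 0, 0, -0.3333], [-0.1047, 0.0018, 0, 0, 0, -0.3333], [-0.1047, 0.0018, 0, 0, 0, -0.3333], [-0.1047, 0.0018, 0, 0, 0, -0.3333], [-0.1047, 0.0018, 0, 0, 0, -0.3333], [-0.1047, 0.0018, 0, 0, 0, -0.3333]],
])

```text
clock: 7.53
position: [0.473, -0.1262, 0.0949]
ee_rot: [0.562, 0.827, 0.0, -0.0]
ft_force: [1.5, 2.4, -11.2]
grip_width: 0.288
grasp_force: 49.6
```

>>> carry_out([
  [[-0.1047, 0.0018, 0, 0, 0, -0.3333], [-0.1047, 0.0018, 0, 0, 0, -0.3333], [-0.0209, 0, 0, 0, 0, -0.0667], [0, 0, 0, 0, 0, 0], [0, 0, 0, 0, 0, 0], [0, 0, 0, 0, 0, 0]],
])

```text
clock: 8.03
position: [0.4768, -0.1349, 0.0951]
ee_rot: [0.531, 0.848, -0.0, 0.0]
ft_force: [1.4, -0.4, -10.1]
grip_width: 0.295
grasp_force: 49.7
```

>>> carry_out([
  [[0, 0, 0.03, 0, 0, 0], [0, 0, 0.03, 0, 0, 0], [0, 0, 0.03, 0, 0, 0], [0, 0, 0.03, 0, 0, 0], [0, 0, 0.03, 0, 0, 0], [0, 0, 0, 0, 0, 0], [0, 0, 0, 0, 0, 0]],
])

```text
clock: 8.62
position: [0.4768, -0.1349, 0.089]
ee_rot: [0.531, 0.848, -0.0, -0.0]
ft_force: [-0.3, -1.0, -8.8]
grip_width: 0.29
grasp_force: 49.9
```

The force is still −8.8 N about 6 mm down, so the pin is in the hole. I'll lower the rest and open.

>>> carry_out([
  [[0, 0, 0.03, 0, 0, 0], [0, 0, 0.03, 0, 0, 0], [0, 0, 0.03, 0, 0, 0], [0, 0, 0.03, 0, 0, 0], [0, 0, 0.02, 0, 0, 0], [0, 0, 0, 0, 0, 0], [0, 0, 0, 0, 0, 0]],
])

```text
clock: 9.2
position: [0.4769, -0.1348, 0.0835]
ee_rot: [0.53, 0.848, -0.0, -0.0]
ft_force: [-1.5, -0.7, -7.5]
grip_width: 0.292
grasp_force: 50.0
```

>>> carry_out([
  [[0, 0, 0, 0, 0, 0], [0, 0, 0, 0, 0, 0], [0, 0, 0, 0, 0, 0], [0, 0, 0, 0, 0, 0], [0, 0, 0, 0, 0, 0], [0, 0, 0, 0, 0, 0], [0, 0, 0, 0, 0, 0], [0, 0, 0, 0, 0, 0]],
], hand=-0.2)

```text
clock: 9.87
position: [0.477, -0.1347, 0.0835]
ee_rot: [0.53, 0.848, 0.0, 0.0]
ft_force: [0.3, -0.6, 0.8]
grip_width: 0.6
grasp_force: 0.0
```

>>> carry_out([
  [[0, 0, -0.2, 0, 0, 0], [0, 0, -0.4, 0, 0, 0], [0, 0, -0.5, 0, 0, 0], [0, 0, -0.5, 0, 0, 0], [0, 0, -0.5, 0, 0, 0], [0, 0, -0.5, 0, 0, 0], [0, 0, -0.5, 0, 0, 0], [0, 0, -0.4, 0, 0, 0], [0, 0, 0, 0, 0, 0], [0, 0, 0, 0, 0, 0]],
])

```text
clock: 10.7
position: [0.4773, -0.1347, 0.2245]
ee_rot: [0.53, 0.848, 0.0, 0.001]
ft_force: [0.3, -0.6, -0.6]
grip_width: 0.597
grasp_force: 0.0
```

```bash
python3 - <<'E'
from h import *
print(get_obs()["ft_force"],get_obs()["position"])
cv2.imwrite("pics/end.png",cv2.resize(camera("scene")[180:320,270:440,::-1],None,fx=4.2,fy=4.2,interpolation=cv2.INTER_CUBIC))
E
```

```text
[ 0.27522702 -0.58026793 -0.55230748] [ 0.47733902 -0.13473345  0.22453244]
```

View pics/end.png

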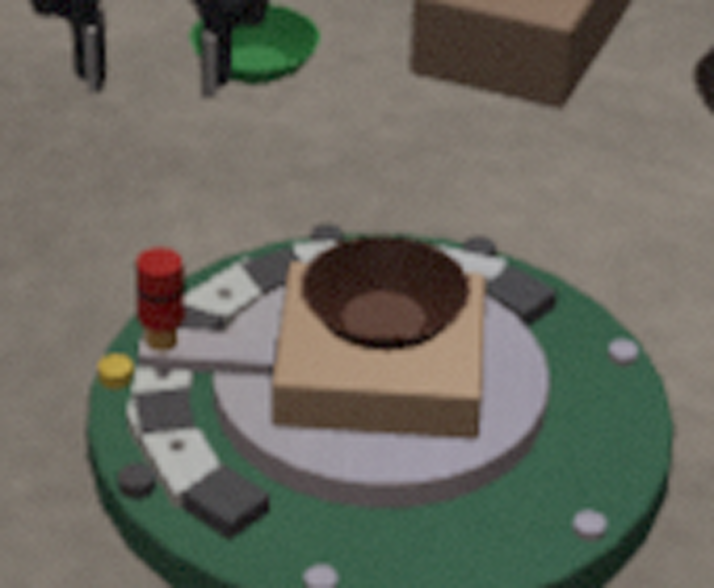

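```bash
python3 - <<'E'
from h import *
for z in(.04,.118,.1275):
    x=M("scene")@[.4770,-.1347,z,1]; print(z,((x[:2]/x[2]-[270,180])+.5)*4.2)
x0=M("scene")@[.4678,-.0559,.118,1]; print(x0[:2]/x0[2], px("scene",(254,50)))
im=camera("scene")[225:275,290:330].astype(int); m=(im[...,0]>110)&(im[...,1]<60); ys,xs=np.where(m); print(ys.min()+225,xs.mean()+290,((ys.min()+225-180)+.5)*4.2)
E
```

```text
0.04 [163.78742641 374.51175078]
0.118 [160.00321413 262.09390738]
0.1275 [159.52246103 247.81214312]
[322.89220711 223.4515967 ] [322.63559322 223.05932203]
240 307.34 254.10000000000002
```

```bash
python3 - <<'E'
from h import *
cv2.imwrite("pics/end2.png",cv2.resize(camera("scene")[230:280,290:340,::-1],None,fx=11,fy=11,interpolation=cv2.INTER_CUBIC))
E
```

```text
(no output)
```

View pics/end2.png

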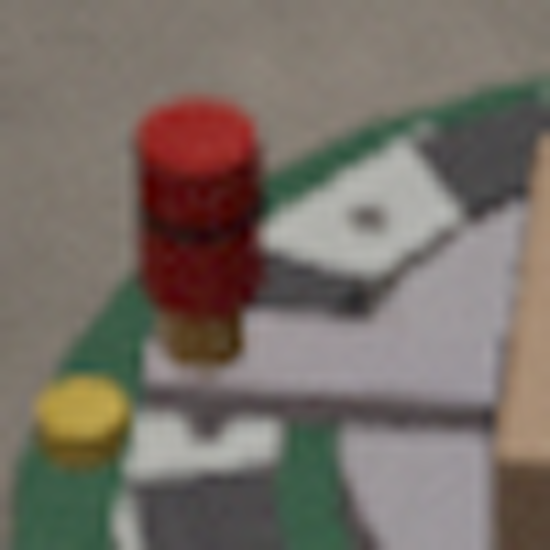

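The knob top centre is at row 262.8 in the earlier crop's scale. The seated height predicts 262.1, and resting on the plate would give 247.8. So the pin is fully home beside the yellow tag, and the bowl is still on the brick.

```bash
python3 -c "
from workcell import *
print(hand_in())"
```

```text
the job is handed in; nothing more can be done
None
```

I swung the stage about 38° to the yellow-tagged hole and the plunger dropped fully home, so the stage is locked; the bowl is still on its brick, I touched nothing else, and I handed the job in at about 11 s.

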